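# Pass the turn: face the pawn to its peg, then swing the marble dish and offer it

### The arm

A 6-joint arm with a two-finger parallel gripper is mounted at the origin on the work surface. World frame = base frame: x ahead of the robot, y to its left, z up, the work surface at z = 0. Lengths are in m, angles in rad, forces in N, time in s.
With the tool pointing down it reaches from about 0.35 to 0.925 m from the base axis. Payload 6.4 kg.
Tool frame: the origin (TCP) lies where the fingers leave the gripper's body, on its centre line; the fingertips stand 97 mm ahead of it and the grasp point (between the pads) lies 78 mm ahead of it; z points along the fingers, y is the line along which they close (so a half turn about z gives the same grasp; the last joint's range is limited). The gripper opens to 94 mm and grips with 3 to 60 N. Pads are 16 mm wide; open, the fingers measure 119 mm over their backs; the gripper's body (75 mm by 177 mm) begins 78 mm behind the grasp point.
Start: joints at [-1.465, 0.245, 1.558, -0, 1.339, -0.174], TCP at [0.18, -0.625, 0.303] pointing down, gripper open.
Joint ranges: [-3.13, 3.13], [-1.02, 2.26], [0.13, 2.54], [-0.95, 4.09], [0.21, 2.88], [-2.74, 2.74]. Speed limits (rad/s): [2.57, 2.57, 3.14, 3.14, 3.14, 3.14].

### API

Orientations are given as a unit quaternion [x, y, z, w].
In Python, from plant import * gives the robot as it stands.
- The arm moves only by the tool move_arm, never from a script. Its argument "steps" is a list of rows, each a list of 5 numbers: the closure, from 0 (fully open) to 1 (shut), then the shift along the tool's x, y, z each as a share of 20 cm, from -1 to 1, then the turn about the tool's z as a share of 1.5 rad, from -1 to 1. A call has 1 to 12 rows; each row is the pose to reach, as a shift and turn from the pose commanded when the call began, along the tool's axes at that moment; what a row does not reach only later rows make up. A row lasts 1/8 s, in which the tool goes at most 62.5 mm and 10.7 degrees, less where a joint would pass 70% of its speed; a pose out of reach is approached as far as the arm can. A call with a number of a shift or a turn outside -1 to 1 is refused whole. A call with a gripper value outside its range is refused whole. The fingers move at their own pace and stop on an object; "newtons" is the grip in N (left out, the last holds). Time passes only in rows, so rows that repeat a pose let the fingers close. It gives the time, the measured TCP pose, the force, the opening and the grip force at its end, in the units of the state.
- read_state(): the state, without advancing time (a new reading comes with each control period).
- read_camera(name): name is "scene" or "top" or "wrist"; returns (picture, depth): 420x560x3 uint8, blue, green, red; 420x560 float32, m along the optical axis (not along the pixel's ray), 0 where there is no reading.
- camera_params(name): a dict with "fx", "fy", "cx", "cy" (pixels), "cam_to_world" (4x4, takes a point from camera to world coordinates); the wrist camera has in their place "hand_eye" (4x4, takes a point from camera to tool coordinates, whose origin is the TCP and whose axes are the flange's). Camera axes: x right, y down, z forward; pixel columns grow to the right and rows downward; lengths in m; the calibration is good to about 2 mm. A picture is of the moment at which its call begins: read the wrist's pose just before it. camera_params takes no time and is no camera call.
- finish_job(): hands the job in; it is judged then, once.
The state is a dict: "time_s": time; "joint_pos": joint angles; "joint_vel": joint speeds; "joint_torque": joint torques, N m; "position": TCP position; "eef_rot": TCP orientation; "ft_force": force on the tool from outside, world axes, zero at the start; "wrist_torque": the same for the moment, N m; "gripper_width": opening from 0.0 (shut) to 1.0 (fully open); "gripper_force": force on a finger pad.
Only numpy, scipy, OpenCV 4.12 (cv2) and the standard library are available. Lean on these libraries where they do the work, as an engineer would, in place of code of your own. Each camera call takes 0.05 s, during which the arm holds its last target. There are 200 camera calls.

### The job

Pass the turn in the marble game: turn the beaked silver pawn on its base until its beak faces the base's peg and let go of it. Then grip the dish by its arch, lift it straight up off its stand first, and when it hangs about 10 cm above the stand turn it a quarter turn so that its pouring lip faces the stand's peg, keeping the dish level and the marble in the middle, inside the inlaid ring, all the while. Finish while still holding the dish there, level and still over its stand, about 10 cm above it; leave the other loose things where they are.

Things in the scene. Friction and masses are not known exactly. Their poses are not given: they have to be found in the camera images.
- pawn (a joint): Turn of the beaked silver pawn on the upright spindle of its round base (rad). 0 = the beak faces straight at the base's peg; positive = counter-clockwise from there seen from above. Starts negative (0.6 to 1.35 rad short). Stiff hinge: stays where it is left (0.03 N m friction), free to turn from -2.2 to 2.2.
- pawn_head (a point): Centre of the beaked pawn's head, the place to grip, on the turning axis: a flat-sided block 32 mm long (its x axis, beak end +x), 14 mm thick (its y axis), 26 high; 73.5 mm above the top of the round base. Turns with the pawn.
- beak_tip (a point): Tip of the pawn's tapered beak, 42 mm from the turning axis, level with the head centre (turns with the pawn). The head's other end is blunt.
- marker_peg (a point): Top of the small wooden peg (8 mm thick, 22 high) on the rim of the pawn's round base, 46 mm from the pawn's axis; the base (110 mm across, 14 high) is fixed to the shelf. Its +x axis points from the pawn's axis to the peg.
- stand: Fixed wooden dish stand; origin under its centre, on the shelf top. Round plinth 150 mm across and 10 high, pedestal 80 mm across up to z = 40 mm, on which the dish sits loose. A foot along its +x axis carries an upright peg. (Out of the way, far back right on the shelf, about 0.84 m ahead and 0.33 m right of the robot, a fixed white game organizer 150 x 240 mm stands with its flap open, up to 0.23 m above the table.)
- stand_peg (a point): Top of the upright peg (10 mm thick) of the dish stand: 120 mm from the stand's centre along its +x axis, 60 mm above the shelf.
- dish: Loose round wooden dish, 152 mm across, hollowed as a shallow cone (7 degrees) towards its middle, 0.12 to 0.22 kg, with a carrying arch over it. Origin at the centre of its underside (at start on top of the pedestal, z = 40 mm of the stand). +x axis: towards its pouring lip; +y: along the arch.
- dish_grip (a point): Centre of the arch's level crossbar, 95 mm above the dish's underside and straight over its middle, the place to grip: bar 12 mm thick (x axis), 18 mm high, 152 mm long (y axis). Axes as the dish.
- lip_tip (a point): Outer end of the dish's pouring lip, 102 mm from the dish's centre along its +x axis, 17 mm above its underside. At start it points about a quarter turn clockwise (seen from above) from the stand's peg.
- dish_middle (a point): The lowest point of the hollow, middle of the dish, 8 mm above its underside. A dark inlaid ring of 30 mm radius surrounds it.
- marble_center (a point): Centre of the loose glass marble, 25 mm in diameter, in the middle of the dish under the arch (its axes roll with it).
- stack: tower of wooden blocks, 76 x 76 mm, 105 high; bystander, origin at the centre of its underside.
- paperweight: glass dome paperweight, 64 mm across, 45 high; bystander, origin at the centre of its underside.
- dice_cup: black round cup, 72 mm across, 85 high; bystander, origin at the centre of its underside.
- plain_pawn: small plain aluminium pawn without a beak, 28 mm across, 49 high; bystander, origin at the centre of its underside.
- card_box: flat cardboard card box, 65 x 92 x 22 mm; bystander, origin at the centre of its underside.
- spare_block: single wooden block 75 x 25 x 15 mm, lying; bystander, origin at the centre of its underside.
Mind the look-alikes: they are no part of the job. What is shaped like the dish but green is not meant.

How it is judged:
By the outcome, as a careful person would: the job done as asked, in the order asked, and still so for the second after the job is handed in, while the arm keeps its last pose, push and grip.
It also fails if it takes over 64 s, if anything falls off the work surface, if the arm or the gripper's body presses on something with over 40 N, if the wrist force passes 120 N, or if a joint passes its speed limit or range.

## Working session

There is one attempt and no reset: what is moved stays moved. The work goes in short steps, Python scripts to look and compute and a tool call to move; the robot and the scene stay as the last step left them, time stands still between calls to the robot, and variables do not carry over. Pictures are saved under pics/ and viewed, at most 10 in all, crops included, and the job is handed in when it is done.

Besides the shell and the picture viewer there is one more tool, called after "Emit:" by a JSON object that holds its "name" and its "arguments", one argument or row to a line. move_arm: Moves the arm, as the interface text tells. Its arguments: {"type":"object","properties":{"steps":{"type":"array"},"newtons":{"type":"number"}},"required":["steps"]}

```bash
mkdir -p pics; ls; python3 - <<'E'
from plant import *
import cv2, numpy as np
s=read_state(); print(s["position"],s["eef_rot"],s["time_s"])
for n in("scene","top"):
    p,d=read_camera(n); cv2.imwrite(f"pics/{n}0.png",p); np.savez(f"{n}0.npz",p=p,d=d)
    c=camera_params(n); print(n,c["fx"],c["cx"],c["cy"]); print(np.round(c["cam_to_world"],3))
print(camera_params("wrist"))
E
```

```text
pics
[ 0.17946424 -0.62429594  0.30154686] [ 9.90230097e-01  1.39439607e-01  4.08424152e-05 -9.74335816e-04] 0.0
scene 387.48205460305513 285.0861993687429 215.89763761988334
[[ 0.126  0.808 -0.576  1.089]
 [ 0.992 -0.092  0.087 -0.09 ]
 [ 0.017 -0.582 -0.813  0.953]
 [ 0.     0.     0.     1.   ]]
top 506.4953982987501 283.15857147612707 217.16391400635962
[[ 1.900e-02 -9.840e-01  1.780e-01  1.960e-01]
 [-1.000e+00 -1.900e-02 -1.000e-03 -5.000e-03]
 [ 5.000e-03 -1.780e-01 -9.840e-01  1.703e+00]
 [ 0.000e+00  0.000e+00  0.000e+00  1.000e+00]]
{'fx': 317.43759330089165, 'fy': 317.43759330089165, 'cx': 277.1947669793374, 'cy': 211.85287061510508, 'hand_eye': array([[-9.96310425e-04, -9.74036905e-01, -2.26387093e-01,
         6.36198841e-02],
       [ 9.99999498e-01, -9.47238746e-04, -3.25391472e-04,
        -3.10285050e-04],
       [ 1.02500676e-04, -2.26387303e-01,  9.74037360e-01,
        -8.15459845e-02],
       [ 0.00000000e+00,  0.00000000e+00,  0.00000000e+00,
         1.00000000e+00]])}
```

View pics/top0.png

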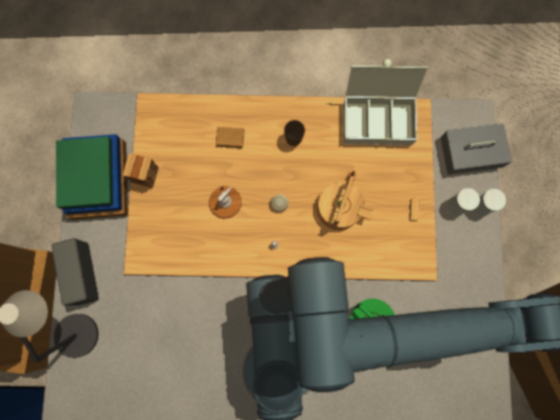

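View pics/scene0.png

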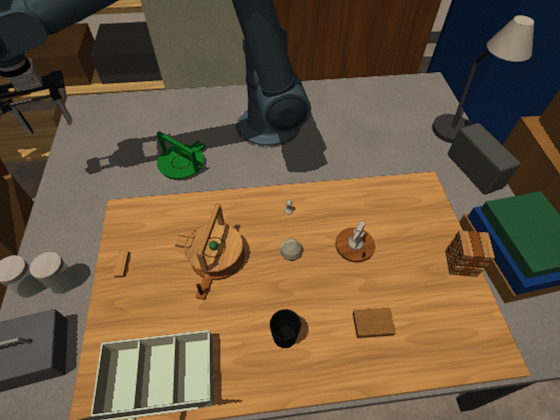

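The top view shows the pawn at about (225,202) and the dish at about (341,204). The scene view has them at (355,243) and (215,248). I'll zoom in next.

```bash
cat > h.py <<'E'
import numpy as np, cv2
from plant import *
from scipy.spatial.transform import Rotation as R
def ray(n,uv,T=None):
    c=camera_params(n); T=c["cam_to_world"] if T is None else T
    d=np.array([(uv[0]-c["cx"])/c["fx"],(uv[1]-c["cy"])/c["fy"],1.])
    return T[:3,3],T[:3,:3]@d
def onz(n,uv,z,T=None):
    o,d=ray(n,uv,T); return o+d*(z-o[2])/d[2]
def tri(a,b):
    (o1,d1),(o2,d2)=a,b
    A=np.stack([d1,-d2],1); t=np.linalg.lstsq(A,o2-o1,rcond=None)[0]
    p,q=o1+d1*t[0],o2+d2*t[1]; return (p+q)/2,np.linalg.norm(p-q)
def wristT(s):
    T=np.eye(4); T[:3,:3]=R.from_quat(s["eef_rot"]).as_matrix(); T[:3,3]=s["position"]
    return T@camera_params("wrist")["hand_eye"]
E
python3 - <<'E'
import numpy as np,cv2
a=np.load("top0.npz")["p"];b=np.load("scene0.npz")["p"]
def c(p,x,y,w,h): return cv2.resize(p[y:y+h,x:x+w],(400,300),interpolation=cv2.INTER_CUBIC)
im=np.vstack([np.hstack([c(a,195,172,60,45),c(a,300,160,100,75)]),np.hstack([c(b,325,210,80,60),c(b,165,195,120,90)])])
cv2.imwrite("pics/crops.png",im)
from h import *
d=np.load("top0.npz")["d"]
for uv in [(225,202),(341,204),(280,120),(279,204)]:
    z=d[uv[1],uv[0]]; o,r=ray("top",uv); print(uv,o+r*z)
E
```

```text
(225, 202) [0.53558025 0.1836182  0.08453688]
(341, 204) [ 0.52083181 -0.18624896  0.15874134]
(280, 120) [0.84354335 0.01040859 0.02591283]
(279, 204) [0.53627051 0.00748956 0.06603337]
```

View pics/crops.png

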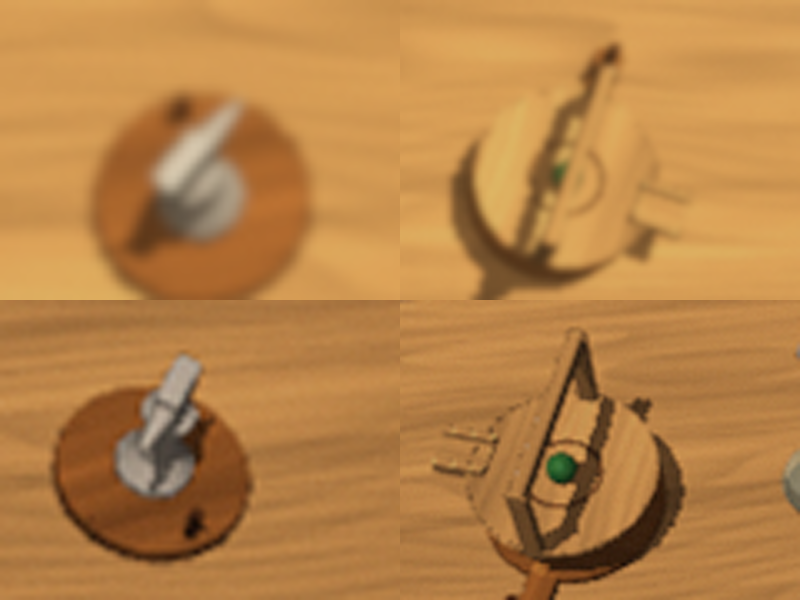

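The crops show three things:
- **Pawn:** the peg is the dark spot, at about top (222,188) and scene (364,254). The beak points up-right in the top view.
- **Dish:** the lip is at about top (372,214) and the arch runs towards the stand peg at about top (354,172).
- **Marble:** it's inside the ring.

```bash
python3 - <<'E'
from h import *
np.set_printoptions(precision=4,suppress=True)
S=lambda x,y:(325+x/5,210+(y-300)/5); T=lambda x,y:(195+x/6.667,172+y/6.667)
S2=lambda x,y:(165+(x-400)/3.333,195+(y-300)/3.333); T2=lambda x,y:(300+(x-400)/4,160+y/4)
def t(n,a,b): print(n,*tri(ray("top",a),ray("scene",b)))
t("base",T(203,197),S(151,472))
t("peg",T(180,105),S(197,512))
t("beak",T(238,105),S(148,450))
t("blunt",T(160,180),S(187,360))
t("lip",T2(690,215),S2(440,455))
t("speg",T2(613,48),(205,285))
t("arch1",T2(610,75),S2(520,490)); t("arch2",T2(530,250),S2(577,335))
s=read_state(); M=R.from_quat(s["eef_rot"]).as_matrix(); print(M)
for p in [(.536,.18),(.52,-.19)]:
    print(M.T@(np.array([*p,.3])-s["position"]))
E
```

```text
base [0.5505 0.1912 0.0234] 0.0038919995491832455
peg [0.5925 0.2021 0.0483] 0.004740074823290456
beak [0.581  0.1684 0.0993] 0.006369300097868269
blunt [0.5386 0.1998 0.1154] 0.00040172791782984283
lip [ 0.5097 -0.2972  0.0637] 0.007871769997976346
speg [ 0.6489 -0.2283  0.0695] 0.01859451526548744
arch1 [ 0.6039 -0.2194  0.153 ] 0.007721037111565748
arch2 [ 0.4643 -0.1669  0.1451] 0.011315395517930626
[[ 0.9611  0.2762 -0.0002]
 [ 0.2762 -0.9611  0.0017]
 [ 0.0003 -0.0017 -1.    ]]
[ 0.5648 -0.6746  0.003 ]
[ 0.4472 -0.3234  0.0023]
```

Emit:
{"name": "move_arm", "arguments": {
  "steps": [
    [0,0.2,-0.24,-0.1,0],
    [0,0.4,-0.48,-0.1,0],
    [0,0.6,-0.7,-0.1,0],
    [0,0.73,-0.85,-0.1,0]
  ]
}}

```text
time_s: 0.6
position: [0.2736, -0.4185, 0.3222]
eef_rot: [0.99, 0.14, 0.0, -0.0]
ft_force: [0.0, -1.3, 0.6]
gripper_width: 1.002
gripper_force: 0.0
```

Emit:
{"name": "move_arm", "arguments": {
  "steps": [
    [0,0.2,-0.24,0,0],
    [0,0.4,-0.48,0,0],
    [0,0.6,-0.7,0,0],
    [0,0.73,-0.85,0,0]
  ]
}}

```text
time_s: 1.1
position: [0.3667, -0.215, 0.3224]
eef_rot: [0.99, 0.14, 0.0, -0.0]
ft_force: [0.0, -0.6, -0.3]
gripper_width: 0.997
gripper_force: 0.0
```

Emit:
{"name": "move_arm", "arguments": {
  "steps": [
    [0,0.2,-0.24,0,0],
    [0,0.4,-0.48,0,0],
    [0,0.6,-0.7,0,0],
    [0,0.73,-0.85,0,0]
  ]
}}

```text
time_s: 1.6
position: [0.46, -0.0112, 0.3224]
eef_rot: [0.99, 0.141, -0.0, -0.0]
ft_force: [-1.0, 0.6, 0.4]
gripper_width: 1.001
gripper_force: 0.0
```

Emit:
{"name": "move_arm", "arguments": {
  "steps": [
    [0,0.2,-0.24,0,0.1],
    [0,0.4,-0.48,0,0.2],
    [0,0.6,-0.7,0,0.3],
    [0,0.73,-0.85,0,0.4],
    [0,0.73,-0.85,0,0.5],
    [0,0.73,-0.85,0,0.6],
    [0,0.73,-0.85,0,0.6],
    [0,0.73,-0.85,0,0.6]
  ]
}}

```text
time_s: 2.6
position: [0.5529, 0.19, 0.3224]
eef_rot: [0.953, -0.304, -0.0, 0.0]
ft_force: [0.3, 0.7, -0.8]
gripper_width: 0.997
gripper_force: 0.0
```

```bash
python3 - <<'E'
from h import *
s=read_state(); p,d=read_camera("wrist"); cv2.imwrite("pics/w1.png",p); np.savez("w1.npz",p=p,d=d,T=wristT(s))
print(s["time_s"],s["position"],s["joint_pos"],s["ft_force"])
print(R.from_quat(s["eef_rot"]).as_matrix())
E
```

```text
2.6 [0.55288654 0.18999167 0.3224401 ] [ 1.37179777e-01  7.73005461e-02  1.70986885e+00 -2.18100593e-06
  1.35480195e+00  2.32626900e+00] [ 0.26929538  0.66869741 -0.77035399]
[[ 8.14869375e-01 -5.79644513e-01 -3.74849222e-04]
 [-5.79644569e-01 -8.14869419e-01 -5.38972660e-05]
 [-2.74211913e-04  2.61198547e-04 -9.99999928e-01]]
```

View pics/w1.png

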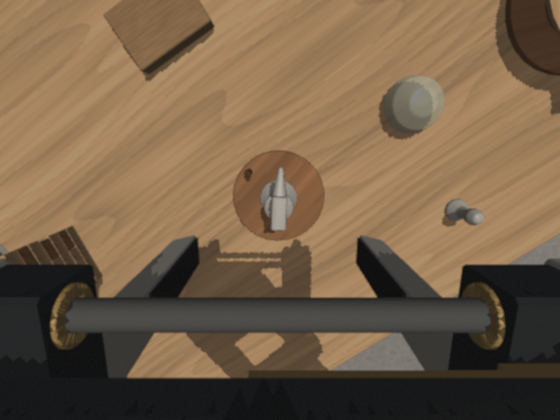

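The wrist view shows the pawn base at about (279,195), its peg at (248,174), the beak tip at (281,168) and the blunt end at (278,230).

```bash
cat >> h.py <<'E'
def cloud(n,d,T):
    c=camera_params(n); v,u=np.indices(d.shape)
    P=np.stack([(u-c["cx"])/c["fx"]*d,(v-c["cy"])/c["fy"]*d,d],-1)
    return P@T[:3,:3].T+T[:3,3]
E
python3 - <<'E'
from h import *
np.set_printoptions(precision=4,suppress=True)
a=np.load("w1.npz"); p,d,T=a["p"],a["d"],a["T"]
P=cloud("wrist",d,T)
print("shelf",P[100,250],P[60,300], "base",P[220,250],P[220,305])
hsv=cv2.cvtColor(p,cv2.COLOR_BGR2HSV)
sub=np.zeros(d.shape,bool); sub[145:245,225:332]=1
m=sub&(P[...,2]>P[100,250,2]+.009)
c=max(cv2.findContours(m.astype(np.uint8),0,1)[0],key=cv2.contourArea)
(x,y),r=cv2.minEnclosingCircle(c); zs=P[100,250,2]; C=onz("wrist",(x,y),zs+.014,T); print("base px",x,y,r,C,r*np.linalg.norm(T[:3,3]-C)/317)
h=sub&(P[...,2]>zs+.078)&(d>0)
X=P[h]; print("head n",len(X),X[:,2].max(),X[:,2].min())
rc=cv2.minAreaRect(X[:,:2].astype(np.float32)*1000); print(rc)
v=np.linalg.svd(X[:,:2]-X[:,:2].mean(0))[2][0]; print("dir",np.degrees(np.arctan2(v[1],v[0])))
g=onz("wrist",(248,172),zs+.036,T); e=g-C; print("peg",g,np.hypot(*e[:2]),np.degrees(np.arctan2(e[1],e[0])))
b=onz("wrist",(281,168),zs+.0875,T)-C; print("beak",b,np.hypot(*b[:2]),np.degrees(np.arctan2(b[1],b[0])))
bl=onz("wrist",(278,230),zs+.1005,T)-C; print("blunt",bl,np.hypot(*bl[:2]))
E
```

```text
shelf [0.6575 0.1528 0.017 ] [0.6589 0.0816 0.0182] base [0.5446 0.2352 0.0309] [0.506  0.1808 0.0316]
base px 278.36334228515625 195.55821228027344 45.844398498535156 [0.5491 0.1897 0.031 ] 0.05480292226298451
head n 780 0.12046662273970743 0.10448872439615864
((558.44580078125, 182.396240234375), (13.920259475708008, 57.56854248046875), 52.11726379394531)
dir 141.92552278147113
peg [0.5933 0.1995 0.053 ] 0.04525571675745303 12.474275812748877
beak [ 0.0309 -0.0246  0.0735] 0.03946308598342563 -38.57842787618319
blunt [-0.0137  0.0106  0.0865] 0.017338404489792146
```

Emit:
{"name": "move_arm", "arguments": {
  "steps": [
    [0.4,-0.015,0.012,0.2,0.03],
    [0.4,-0.015,0.012,0.4,0.03],
    [0.4,-0.015,0.012,0.58,0.03],
    [0.4,-0.015,0.012,0.7,0.03],
    [0.4,-0.015,0.012,0.7,0.03],
    [1,-0.015,0.012,0.7,0.03],
    [1,-0.015,0.012,0.7,0.03],
    [1,-0.015,0.012,0.7,0.03],
    [1,-0.015,0.012,0.7,0.03],
    [1,-0.015,0.012,0.7,0.03],
    [1,-0.015,0.012,0.7,0.03],
    [1,-0.015,0.012,0.7,0.03]
  ],
  "newtons": 12
}}

```text
time_s: 4.15
position: [0.5499, 0.1902, 0.1837]
eef_rot: [0.945, -0.327, 0.001, -0.001]
ft_force: [1.8, 2.9, 5.7]
gripper_width: 0.297
gripper_force: 12.1
```

The opening is wider than 14 mm, so I'll look before turning.

```bash
python3 - <<'E'
from h import *
s=read_state(); p,d=read_camera("wrist"); cv2.imwrite("pics/w2.png",p)
print(s["gripper_width"],s["gripper_force"],s["wrist_torque"],s["position"],R.from_quat(s["eef_rot"]).as_euler("zyx",degrees=True))
E
```

```text
0.2970997649720909 12.068990187544841 [ 0.62040967 -0.36943909 -0.0038862 ] [0.5499251  0.19020891 0.18366861] [ 3.81157329e+01  1.32801441e-01 -1.79951600e+02]
```

View pics/w2.png

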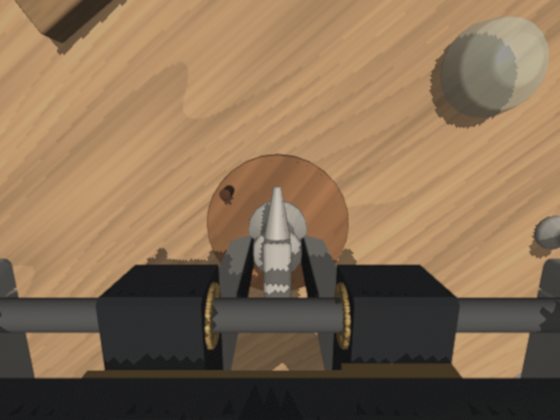

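The fingers are clear of the flat-sided head, which is narrow at (278,250). The tips are stopping on the wider round collar below it, so I'll reopen, raise about 1 cm and regrip.

Emit:
{"name": "move_arm", "arguments": {
  "steps": [
    [0.5,0,0,0,0],
    [0.5,0,0,0,0],
    [0.5,0,0,-0.055,0],
    [0.5,0,0,-0.055,0],
    [1,0,0,-0.055,0],
    [1,0,0,-0.055,0],
    [1,0,0,-0.055,0],
    [1,0,0,-0.055,0],
    [1,0,0,-0.055,0],
    [1,0,0,-0.055,0]
  ],
  "newtons": 15
}}

```text
time_s: 5.45
position: [0.5495, 0.1905, 0.1935]
eef_rot: [0.945, -0.327, 0.001, -0.001]
ft_force: [2.8, 4.1, -3.3]
gripper_width: 0.147
gripper_force: 15.0
```

Emit:
{"name": "move_arm", "arguments": {
  "steps": [
    [1,0,0,0,-0.08],
    [1,0,0,0,-0.17],
    [1,0,0,0,-0.26],
    [1,0,0,0,-0.35],
    [1,0,0,0,-0.44],
    [1,0,0,0,-0.52],
    [1,0,0,0,-0.57],
    [1,0,0,0,-0.59],
    [1,0,0,0,-0.59],
    [1,0,0,0,-0.59]
  ]
}}

```text
time_s: 6.7
position: [0.5496, 0.1908, 0.1935]
eef_rot: [0.994, 0.11, 0.001, -0.001]
ft_force: [3.5, 3.6, -3.1]
gripper_width: 0.147
gripper_force: 15.0
```

Emit:
{"name": "move_arm", "arguments": {
  "steps": [
    [0.4,0,0,0,0],
    [0.4,0,0,0,0],
    [0.4,0,0,0,0],
    [0.3,0,0,-0.2,0],
    [0.3,0,0,-0.4,0],
    [0.3,0,0,-0.64,0],
    [0.3,0,0,-0.64,0],
    [0.3,0,0,-0.64,0]
  ]
}}

```text
time_s: 7.7
position: [0.5488, 0.1897, 0.3209]
eef_rot: [0.994, 0.11, -0.001, 0.0]
ft_force: [-0.1, 0.1, -0.8]
gripper_width: 0.704
gripper_force: 0.0
```

```bash
python3 - <<'E'
from h import *
s=read_state(); p,d=read_camera("wrist"); cv2.imwrite("pics/w3.png",p); np.savez("w3.npz",p=p,d=d,T=wristT(s))
print(s["time_s"],s["position"],R.from_quat(s["eef_rot"]).as_euler("zyx",degrees=True))
cv2.imwrite("pics/w3c.png",cv2.resize(p[130:260,200:360],(640,520),interpolation=cv2.INTER_CUBIC))
E
```

```text
7.7 [0.54882546 0.18974092 0.32094355] [-1.25878858e+01 -5.98229283e-02  1.79984831e+02]
```

View pics/w3c.png

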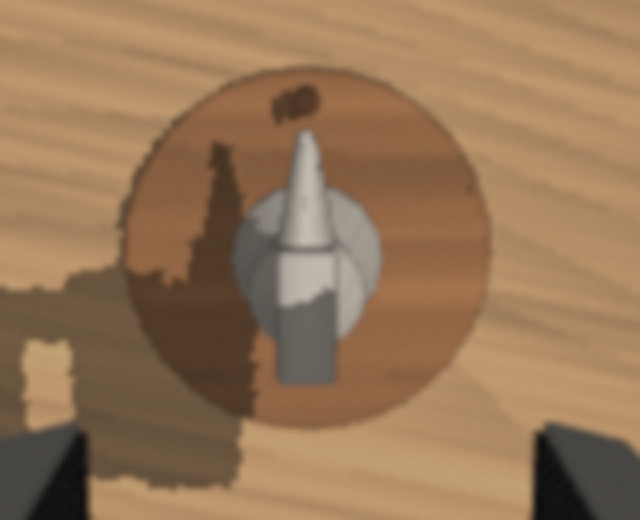

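The beak (305,130), base centre (308,246) and peg (304,100) line up in the crop to within about 1–2°, and the pawn is released. The dish is next.

Emit:
{"name": "move_arm", "arguments": {
  "steps": [
    [0.3,-0.06,0.24,-0.1,0],
    [0.3,-0.12,0.48,-0.1,0],
    [0.3,-0.18,0.7,-0.1,0],
    [0.3,-0.245,0.93,-0.1,0]
  ]
}}

```text
time_s: 8.25
position: [0.541, -0.0036, 0.3396]
eef_rot: [0.994, 0.11, -0.002, -0.001]
ft_force: [0.3, 0.3, -0.5]
gripper_width: 0.699
gripper_force: 0.0
```

Emit:
{"name": "move_arm", "arguments": {
  "steps": [
    [0.3,-0.06,0.24,-0.1,0.1],
    [0.3,-0.12,0.48,-0.1,0.2],
    [0.3,-0.18,0.7,-0.1,0.3],
    [0.3,-0.245,0.93,-0.1,0.385],
    [0.3,-0.245,0.93,-0.1,0.385],
    [0.3,-0.245,0.93,-0.1,0.385]
  ]
}}

```text
time_s: 9.0
position: [0.5343, -0.1939, 0.3601]
eef_rot: [0.984, -0.178, -0.001, -0.001]
ft_force: [0.2, 0.0, -0.4]
gripper_width: 0.702
gripper_force: 0.0
```

```bash
python3 - <<'E'
from h import *
s=read_state(); p,d=read_camera("wrist"); cv2.imwrite("pics/w4.png",p); np.savez("w4.npz",p=p,d=d,T=wristT(s))
print(s["time_s"],s["position"],s["joint_pos"],R.from_quat(s["eef_rot"]).as_euler("zyx",degrees=True))
E
```

```text
9.0 [ 0.53432922 -0.19392243  0.3601432 ] [-5.47672955e-01  1.21805395e-02  1.70831602e+00  3.71635824e-04
  1.42396918e+00  1.37996043e+00] [ 2.04485203e+01 -1.29570197e-01 -1.79896301e+02]
```

View pics/w4.png

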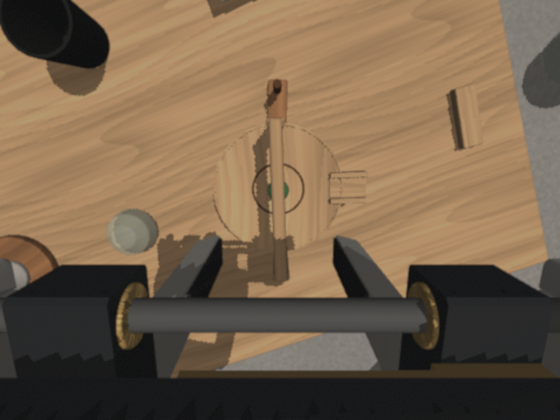

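The wrist view shows the arch bar running from (277,120) to (281,280), the ring and marble centred at (278,189), the lip at (365,187) and the stand peg top at about (277,85).

```bash
python3 - <<'E'
from h import *
np.set_printoptions(precision=4,suppress=True)
a=np.load("w4.npz"); p,d,T=a["p"],a["d"],a["T"]
P=cloud("wrist",d,T); zs=P[90,380,2]; print("shelf",zs)
sub=np.zeros(d.shape,bool); sub[90:290,205:380]=1; sub&=(d>0)
h=sub&(P[...,2]>zs+.130)&(np.abs(np.indices(d.shape)[1]-279)<20)
X=P[h]; print(len(X),np.percentile(X[:,2],[5,50,95,100]))
print(cv2.minAreaRect(X[:,:2].astype(np.float32)*1000))
v=np.linalg.svd(X[:,:2]-X[:,:2].mean(0))[2][0]; print("bar dir",np.degrees(np.arctan2(v[1],v[0])))
ring=onz("wrist",(278.5,189),zs+.04+.012,T); print("ring",ring)
lip=onz("wrist",(366,187.5),zs+.057,T); e=lip-ring; print("lip",lip,np.hypot(*e[:2]),np.degrees(np.arctan2(e[1],e[0])))
pg=onz("wrist",(277.5,85),zs+.06,T); e=pg-ring; print("peg",pg,np.hypot(*e[:2]),np.degrees(np.arctan2(e[1],e[0])))
E
```

```text
shelf 0.016997112644628887
2241 [0.1585 0.1611 0.1624 0.1637]
((538.6445922851562, -196.9486846923828), (15.783201217651367, 151.1469268798828), 71.75443267822266)
bar dir 161.69147321699742
ring [ 0.5375 -0.1971  0.069 ]
lip [ 0.5042 -0.2938  0.074 ] 0.10221856873542241 -109.05726170296825
peg [ 0.6453 -0.2361  0.077 ] 0.11457455687124671 -19.89892615051618
```

Emit:
{"name": "move_arm", "arguments": {
  "steps": [
    [0.3,0.025,0.006,0.2,-0.019],
    [0.4,0.025,0.006,0.4,-0.019],
    [0.5,0.025,0.006,0.55,-0.019],
    [0.6,0.025,0.006,0.63,-0.019],
    [0.7,0.025,0.006,0.65,-0.019],
    [0.74,0.025,0.006,0.65,-0.019],
    [0.78,0.025,0.006,0.65,-0.019],
    [0.8,0.025,0.006,0.65,-0.019],
    [0.82,0.025,0.006,0.65,-0.019],
    [0.82,0.025,0.006,0.65,-0.019]
  ],
  "newtons": 10
}}

```text
time_s: 10.3
position: [0.5389, -0.1975, 0.2318]
eef_rot: [0.986, -0.164, 0.0, 0.0]
ft_force: [-1.0, -0.5, -0.6]
gripper_width: 0.183
gripper_force: 0.0
```

Emit:
{"name": "move_arm", "arguments": {
  "steps": [
    [0.84,0,0,0,0],
    [0.85,0,0,0,0],
    [0.86,0,0,0,0],
    [0.87,0,0,0,0],
    [0.88,0,0,0,0],
    [0.9,0,0,0,0],
    [0.92,0,0,0,0],
    [1,0,0,0,0],
    [1,0,0,0,0],
    [1,0,0,0,0]
  ],
  "newtons": 10
}}

```text
time_s: 11.55
position: [0.5388, -0.1974, 0.2315]
eef_rot: [0.986, -0.164, -0.0, -0.0]
ft_force: [0.7, 0.1, -2.2]
gripper_width: 0.126
gripper_force: 10.0
```

Emit:
{"name": "move_arm", "arguments": {
  "steps": [
    [1,0,0,0,0],
    [1,0,0,0,0],
    [1,0,0,0,0]
  ],
  "newtons": 35
}}

```text
time_s: 11.92
position: [0.5389, -0.1974, 0.2316]
eef_rot: [0.986, -0.164, -0.0, -0.0]
ft_force: [0.6, -0.8, -2.1]
gripper_width: 0.126
gripper_force: 35.0
```

```bash
python3 - <<'E'
from h import *
s=read_state(); p,d=read_camera("wrist"); cv2.imwrite("pics/w5.png",p)
print(s["time_s"],s["position"],s["gripper_width"]*94,s["gripper_force"],s["ft_force"],R.from_quat(s["eef_rot"]).as_euler("zyx",degrees=True))
E
```

```text
11.925 [ 0.53888551 -0.1973962   0.23162974] 11.81461324302344 34.99922811985016 [ 0.58944193 -0.7721133  -2.06478775] [ 1.88619248e+01 -4.41121772e-03 -1.79997699e+02]
```

View pics/w5.png

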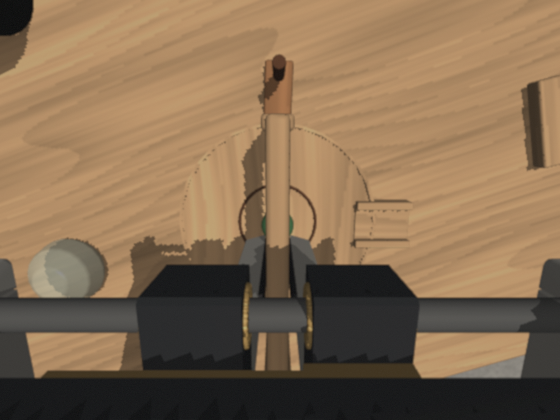

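The bar is gripped at 11.8 mm, with the marble in the ring at (278,222). Now I'll lift gently, straight up.

Emit:
{"name": "move_arm", "arguments": {
  "steps": [
    [1,0,0,-0.01,0],
    [1,0,0,-0.03,0],
    [1,0,0,-0.07,0],
    [1,0,0,-0.12,0],
    [1,0,0,-0.18,0],
    [1,0,0,-0.25,0],
    [1,0,0,-0.32,0],
    [1,0,0,-0.38,0],
    [1,0,0,-0.43,0],
    [1,0,0,-0.47,0],
    [1,0,0,-0.49,0],
    [1,0,0,-0.5,0]
  ]
}}

```text
time_s: 13.48
position: [0.5389, -0.1974, 0.3316]
eef_rot: [0.986, -0.164, -0.0, -0.0]
ft_force: [-0.1, 0.2, -1.9]
gripper_width: 0.127
gripper_force: 35.0
```

```bash
python3 - <<'E'
from h import *
s=read_state(); p,d=read_camera("wrist")
q,e=read_camera("scene")
im=np.hstack([cv2.resize(p[60:300,140:440],(400,320)),cv2.resize(q[150:310,130:330],(400,320),interpolation=cv2.INTER_CUBIC)]); cv2.imwrite("pics/w6.png",im)
print(s["time_s"],s["position"],s["gripper_width"]*94,s["ft_force"],s["wrist_torque"],s["joint_pos"],R.from_quat(s["eef_rot"]).as_euler("zyx",degrees=True))
E
```

```text
13.475 [ 0.53886351 -0.19736765  0.3316454 ] 11.948324440437155 [-0.1190733   0.23792862 -1.92789884] [0.02179177 0.00565548 0.0214667 ] [-5.48587091e-01  4.43946754e-02  1.72736167e+00  7.62668910e-06
  1.37013241e+00  1.35139089e+00] [ 1.88608079e+01 -1.42523945e-02 -1.79990788e+02]
```

View pics/w6.png

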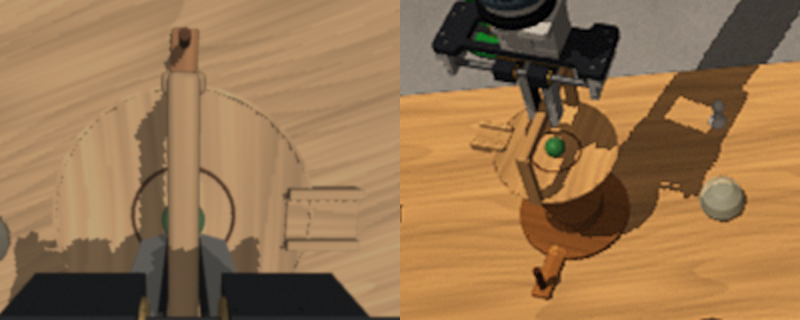

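The dish hangs level 10 cm up with the marble inside the ring. Now the quarter turn, counter-clockwise.

Emit:
{"name": "move_arm", "arguments": {
  "steps": [
    [1,0,0,0,-0.005],
    [1,0,0,0,-0.02],
    [1,0,0,0,-0.045],
    [1,0,0,0,-0.08],
    [1,0,0,0,-0.125],
    [1,0,0,0,-0.175],
    [1,0,0,0,-0.23],
    [1,0,0,0,-0.285],
    [1,0,0,0,-0.34],
    [1,0,0,0,-0.4],
    [1,0,0,0,-0.46],
    [1,0,0,0,-0.52]
  ]
}}

```text
time_s: 15.08
position: [0.5389, -0.1974, 0.3316]
eef_rot: [0.974, 0.226, -0.0, -0.0]
ft_force: [0.3, 0.0, -1.5]
gripper_width: 0.123
gripper_force: 35.0
```

Emit:
{"name": "move_arm", "arguments": {
  "steps": [
    [1,0,0,0,-0.06],
    [1,0,0,0,-0.12],
    [1,0,0,0,-0.18],
    [1,0,0,0,-0.235],
    [1,0,0,0,-0.29],
    [1,0,0,0,-0.345],
    [1,0,0,0,-0.395],
    [1,0,0,0,-0.44],
    [1,0,0,0,-0.475],
    [1,0,0,0,-0.5],
    [1,0,0,0,-0.515],
    [1,0,0,0,-0.52]
  ]
}}

```text
time_s: 16.58
position: [0.5389, -0.1974, 0.3316]
eef_rot: [0.816, 0.578, -0.0, -0.0]
ft_force: [-0.7, 0.2, -1.6]
gripper_width: 0.13
gripper_force: 35.0
```

Emit:
{"name": "move_arm", "arguments": {
  "steps": [
    [1,0,0,0,0],
    [1,0,0,0,0],
    [1,0,0,0,0],
    [1,0,0,0,0],
    [1,0,0,0,0],
    [1,0,0,0,0],
    [1,0,0,0,0],
    [1,0,0,0,0]
  ]
}}

```text
time_s: 17.58
position: [0.5389, -0.1974, 0.3316]
eef_rot: [0.817, 0.577, 0.0, 0.0]
ft_force: [0.2, -0.1, -1.6]
gripper_width: 0.123
gripper_force: 35.0
```

```bash
python3 - <<'E'
from h import *
s=read_state(); p,d=read_camera("wrist")
q,e=read_camera("scene")
im=np.hstack([cv2.resize(p[60:300,140:440],(400,320)),cv2.resize(q[150:310,130:330],(400,320),interpolation=cv2.INTER_CUBIC)]); cv2.imwrite("pics/w7.png",im)
print(s["time_s"],s["position"],s["gripper_width"]*94,s["ft_force"],R.from_quat(s["eef_rot"]).as_euler("zyx",degrees=True))
E
```

```text
17.575 [ 0.53890497 -0.19740432  0.33163979] 11.57213902663937 [ 0.17768795 -0.10781946 -1.61078349] [-7.05199593e+01  3.54629096e-04 -1.79999758e+02]
```

View pics/w7.png

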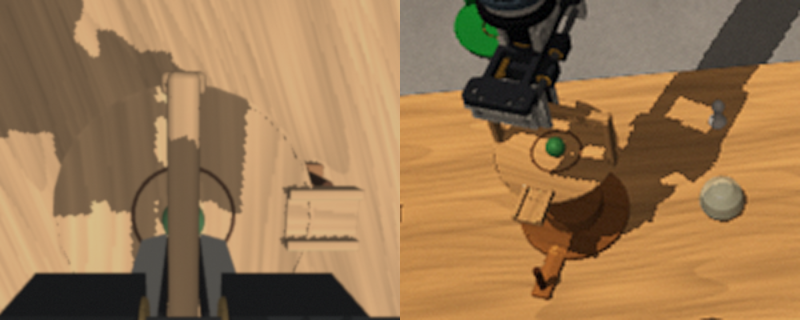

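The lip faces -19.5° and the peg lies at about -19.9°. The marble is inside the ring and the dish is level and still, so I'll hand it in.

```bash
python3 -c "
from plant import *
print(finish_job())"
```

```text
the job is handed in; nothing more can be done
None
```

I handed the job in at about 17.6 s: the pawn's beak faces its peg within about 1–2° and is released, and the dish is held level and still about 10 cm above its stand, its lip within about 1° of the peg and the marble inside the ring.

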